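# Push the label holder home behind the shelf lip

### The job

Take the yellow label holder out of the wooden block and, card side facing out, lay its flat back flush against the front face of the grey bench shelf, just above the red lip. Then slide it down behind the lip and push it against the springy strip in there until its foot is firmly home on the seat, and finish while still holding it pressed home: do not let go, or the strip lifts it again. Leave the blue holder and the other things on the bench where they are.

Things in the scene. Friction and masses are not known exactly. Their poses are not given: they have to be found in the camera images.
- holder: yellow plastic label holder, an upright plate 6 thick (x) x 60 wide (y) x 105 tall (z) mm, about 60 g, loose, standing in a slot of the block. Origin: centre of its underside. Its +x side (the back) is flat; the -x side (front) has a white card and, over the top 35 mm, a grip rib 44 wide, making it 12 thick there (local x -9 to +3 mm): grip it across these from above
- heel (a point): point on the yellow holder: middle of the lower edge of its flat back (3 mm behind its origin in +x, at the underside)
- shelf: grey steel bench shelf, fixed, with an upright front face 80 mm high. Origin: on the table below the middle of the lip, in the plane of that face; x points into the shelf (the face looks to -x), y along the face, z up. The face runs from y = -170 to +90 mm; the top is 180 mm deep, with stock up to 40 mm tall beginning 105 mm behind the face
- pocket (a point): mouth of the pocket: a point on the shelf's face, mid-pocket, 45 mm above the table; axes as the shelf's. The lip, a red steel strip 82 mm wide, stands before the face and leaves a pocket 10 mm deep (shelf x -10 to 0) and 76 wide (y -38 to +38), ends closed. It is upright to z = 45 mm; above, a flared rim leans off the face up to z = 53 mm, out to x = -18 mm
- seat: dark steel seat, the fixed bottom of the pocket on both sides of the strip, its top 20 mm above the table; the holder is home when its foot stands on it (the holder's top is then 125 mm above the table, 45 mm above the shelf top). A steady push of 10 to 20 N in all seats it well. Origin: same as the shelf's
- strip (a joint): white springy strip in the middle of the pocket, 22 mm wide: 0 at rest with its top 28 mm above the table, grows in m as it is pressed down; 0.008 when the holder stands on the seat. It pushes up with 3 N at the start and 7 N at home
- block: wooden block, fixed, 50 (x) x 200 (y) x 26 (z) mm, origin centre of its underside. Two slots 9 x 67 mm, 20 mm deep (floor 6 mm above the table), centred at y = -50 and +50 mm; a holder stands in each, cards towards the block's -x side
- spare: blue label holder of the same shape in the other slot, origin as the yellow one's; to be left alone
- bottle: green glass bottle, 60 mm across, 220 tall, origin centre of its underside; to be left alone
- capacitor: blue can capacitor, 44 mm across, 60 tall, origin centre of its underside; to be left alone
- screwdriver: screwdriver lying on the table along its own x; to be left alone
- bearing: steel bearing ring, 52 mm across, 15 high, origin centre of its underside; to be left alone
- bin: open blue plastic bin 100 x 140 x 60 mm, origin centre of its underside; to be left alone
- fan: black square cooling fan lying flat, 60 x 60 x 22 mm, origin centre of its underside; to be left alone
There are look-alikes about, which are no part of the job. There is more than one size of the holder; the job needs the smallest.

How it is judged:
By the outcome, as a careful person would: the job done as asked, in the order asked, and still so for the second after the job is handed in, while the arm keeps its last pose, push and grip.
It also fails if it takes over 45 s, if anything falls off the work surface, if the arm or the gripper's body presses on something with over 40 N, if the wrist force passes 120 N, or if a joint passes its speed limit or range.

### The arm

A 6-joint arm with a two-finger parallel gripper is mounted at the origin on the work surface. World frame = base frame: x ahead of the robot, y to its left, z up, the work surface at z = 0. Lengths are in mm, angles in rad, forces in N, time in s.
With the tool pointing down it reaches from about 325 to 900 mm from the base axis. Payload 6.1 kg.
Tool frame: the origin (TCP) lies between the finger pads; the fingertips stand 17 mm ahead of it and the grasp point (between the pads) lies 2 mm behind it; z points along the fingers, y is the line along which they close (so a half turn about z gives the same grasp; the last joint's range is limited). The gripper opens to 87 mm and grips with 3 to 60 N. Pads are 19 mm wide; open, the fingers measure 117 mm over their backs; the gripper's body (75 mm by 190 mm) begins 51 mm behind the grasp point.
Start: joints at [1.221, 0.22, 1.526, -0, 1.395, -0.126], TCP at [138.709, 609.406, 239.538] pointing down, gripper open.
Joint ranges: [-2.98, 2.98], [-0.91, 2.08], [0.09, 2.57], [-1.24, 4.39], [0.2, 2.65], [-2.68, 2.68]. Speed limits (rad/s): [2.57, 2.57, 3.01, 3.14, 3.14, 3.14].

### API

Orientations are given as a unit quaternion [w, x, y, z].
In Python, from workcell import bot, imaging, models gives the robot as it stands.
- The arm moves only by the shell command python3 -m jog 'ROWS' [FORCE]. ROWS is JSON, a list of rows, each a list of 7 numbers: the shift along the world's x, y, z in units of 30 mm (1.0 is 30 mm), then the turn, a rotation vector about the world's x, y, z in units of 5 degrees (1.0 is 5 degrees), then the opening, from 0 (shut) to 1 (fully open). A call has 1 to 12 rows; each row shifts and turns the commanded pose from where the row before left it; what a row does not reach is not made up. A row lasts 1/12 s, in which the tool goes at most 41.7 mm and 7.16 degrees, less where a joint would pass 70% of its speed; a pose out of reach is approached as far as the arm can. A call is refused whole if a number of a shift passes 1 or a number of a turn 1, either way. A call with a gripper value outside its range is refused whole. The fingers move at their own pace and stop on an object; FORCE is the grip in N (left out, the last holds). Time passes only in rows, so rows that do not move let the fingers close. It gives the time, the measured TCP pose, the force, the opening and the grip force at its end, in the units of the state.
- bot.read_state(): the state, without advancing time (a new reading comes with each control period).
- imaging.read_camera(name): name is "scene" or "side" or "wrist"; returns the picture (480x640x3 uint8, blue, green, red); there is no depth.
- imaging.camera_model(name): a dict with "fx", "fy", "cx", "cy" (pixels), "xyz" and "attitude" of the camera in the world. Camera axes: x right, y down, z forward; pixel columns grow to the right and rows downward; lengths in mm; the calibration is good to about 2 mm. A picture is of the moment at which its call begins: read the wrist's pose just before it. camera_model takes no time and is no camera call; for the wrist camera it gives the pose at the moment of the call.
- bot.hand_in(): hands the job in; it is judged then, once.
Trained networks look in the newest picture that a camera, given by its name, has taken for a name from the list of things; names that differ only in an ending like _2 or _b are one class to them, and where a whole thing is asked for, a point or a joint stands for the part that bears it (a point fixed in the world has none). Each returns a list of dicts, best first, with "conf" (0 to 1); they miss things now and then, are a little off and sometimes report something else, mostly with a low value. They report only what shows in the picture. A call takes as long as a camera call. They do not tell look-alikes from the thing itself.
- models.boxes_of(label, camera): "pixel" ([column, row] in pixels, amid what is visible of it).
- models.mark_of(label, camera): "pixel" ([column, row] in pixels: a listed point, or the origin of a listed thing).
The state is a dict: "time_s": time; "joints": joint angles; "joint_velocities": joint speeds; "joint_efforts": joint torques, N m; "tool_pos": TCP position; "tcp_rot": TCP orientation; "contact_force": force on the tool from outside, world axes, zero at the start; "ft_torque": the same for the moment, N m; "grip_width": finger opening in mm; "grip_force": force on a finger pad.
Only numpy, scipy, OpenCV 4.12 (cv2) and the standard library are available. Lean on these libraries where they do the work, as an engineer would, in place of code of your own. Each camera call takes 0.05 s, during which the arm holds its last target. There are 200 camera calls.

## Working session

There is one attempt and no reset: what is moved stays moved. The work goes in short steps, Python scripts to look and compute and a shell command to move; the robot and the scene stay as the last step left them, time stands still between calls to the robot, and variables do not carry over. Pictures are saved under pics/ and viewed, at most 10 in all, crops included, and the job is handed in when it is done.

```bash
mkdir -p pics
cat > h.py <<'E'
import numpy as np, cv2, json
from scipy.spatial.transform import Rotation as R
from workcell import bot, imaging, models
def cam(n):
    m=imaging.camera_model(n); a=m["attitude"]
    return m, R.from_quat([a[1],a[2],a[3],a[0]]).as_matrix(), np.array(m["xyz"],float)
def ray(n,px):
    m,Q,o=cam(n); d=Q@np.array([(px[0]-m["cx"])/m["fx"],(px[1]-m["cy"])/m["fy"],1]); return o,d/np.linalg.norm(d)
def onz(n,px,z):
    o,d=ray(n,px); return o+d*(z-o[2])/d[2]
def proj(n,P):
    m,Q,o=cam(n); c=(np.atleast_2d(P)-o)@Q; return np.c_[m["fx"]*c[:,0]/c[:,2]+m["cx"],m["fy"]*c[:,1]/c[:,2]+m["cy"]]
def tri(obs):
    A=np.zeros((3,3));b=np.zeros(3)
    for n,px in obs:
        o,d=ray(n,px);M=np.eye(3)-np.outer(d,d);A+=M;b+=M@o
    return np.linalg.solve(A,b)
E
python3 - <<'E'
from h import *
ims=[]
for c in ["scene","side","wrist"]:
    im=imaging.read_camera(c); cv2.imwrite(f"pics/{c}0.png",im)
    m,Q,o=cam(c); print(c,m["fx"],o.round(),Q[:,2].round(2))
    for l in ["holder","spare","heel","pocket","shelf","block","seat","bottle","capacitor"]:
        print(l,[(np.round(r["pixel"]).tolist(),round(r["conf"],2)) for r in models.mark_of(l,c)][:4], [(np.round(r["pixel"]).tolist(),round(r["conf"],2)) for r in models.boxes_of(l,c)][:4])
print(bot.read_state())
E
```

```text
scene 466.4382670326899 [1054.   79.  799.] [-0.58 -0.07 -0.81]
holder [([398.0, 270.0], 0.95), ([332.0, 301.0], 0.72), ([402.0, 224.0], 0.57), ([176.0, 183.0], 0.54)] [([405.0, 200.0], 0.97), ([336.0, 281.0], 0.82), ([404.0, 251.0], 0.73)]
spare [([449.0, 270.0], 0.63), ([237.0, 274.0], 0.27)] [([458.0, 255.0], 0.93)]
heel [([333.0, 305.0], 0.9), ([399.0, 222.0], 0.89), ([401.0, 275.0], 0.88)] [([405.0, 198.0], 0.94), ([403.0, 252.0], 0.88), ([335.0, 282.0], 0.64), ([417.0, 376.0], 0.5)]
pocket [([236.0, 260.0], 0.69)] [([200.0, 292.0], 0.76)]
shelf [([240.0, 272.0], 0.77)] [([200.0, 293.0], 0.92)]
block [([424.0, 276.0], 0.81)] [([427.0, 276.0], 0.65)]
seat [([174.0, 184.0], 0.75)] []
bottle [([522.0, 336.0], 0.74)] [([541.0, 308.0], 0.57), ([403.0, 250.0], 0.4)]
capacitor [([173.0, 180.0], 0.6)] [([169.0, 172.0], 0.82), ([294.0, 216.0], 0.2)]
side 483.9449659246902 [-196. -674.  838.] [ 0.57  0.56 -0.6 ]
holder [([341.0, 239.0], 0.74), ([252.0, 257.0], 0.69), ([293.0, 236.0], 0.56)] [([250.0, 233.0], 0.94), ([290.0, 216.0], 0.77), ([342.0, 216.0], 0.72)]
spare [([268.0, 223.0], 0.
[... 765 characters left out ...]
ts': array([ 1.22091351e+00,  2.20401493e-01,  1.52647843e+00,  6.07518666e-06,
        1.39468862e+00, -1.26076248e-01]), 'joint_velocities': array([ 0.00098251, -0.00014297,  0.00073436, -0.00040766, -0.00232392,
       -0.00125888]), 'joint_efforts': array([ 2.20905413e-04, -4.94565547e+01, -3.87689960e+01,  7.01272837e-02,
        4.70469275e-02,  3.67924827e-05]), 'tool_pos': array([138.70390157, 609.42141887, 239.54814669]), 'tcp_rot': array([-6.51350665e-08,  1.11670409e-01,  9.93745299e-01,  1.24175930e-05]), 'contact_force': array([ 0.3469221 , -0.43212975,  0.30371544]), 'ft_torque': array([ 0.03969487, -0.0225354 ,  0.03118461]), 'grip_force': 0.0, 'grip_width': 87.32771316838459}
```

View pics/scene0.png

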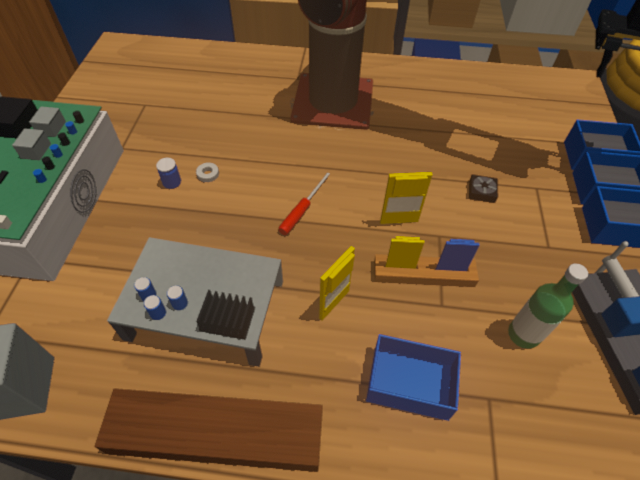

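View pics/side0.png

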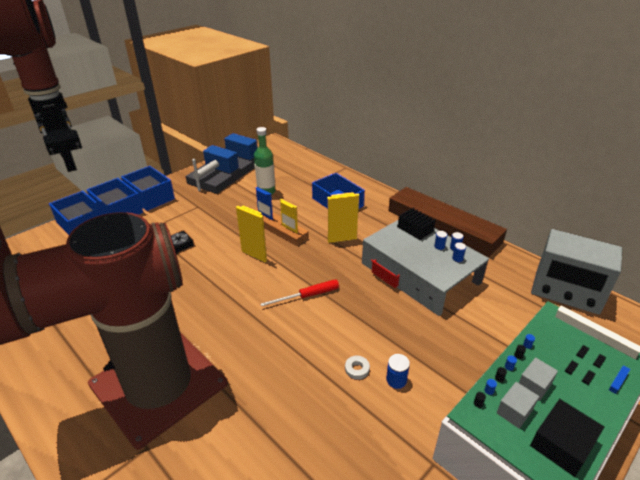

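The scene view shows three yellow holders: a free one at (405,200), a free one at (337,283), and one in the block at (404,252) beside the blue one at (458,255). In the side view they are at (250,233), (343,217) and (290,216). The one in the block is the smallest and stands in a slot, so it fits the description. I'll confirm that in an enlarged crop and measure it there.

Run:
```python
from h import *
s=cv2.imread("pics/scene0.png"); d=cv2.imread("pics/side0.png")
a=cv2.resize(s[225:295,365:490],None,fx=6.4,fy=6.4,interpolation=cv2.INTER_CUBIC)[:300]
a=cv2.resize(s[225:295,365:490],(536,300),interpolation=cv2.INTER_CUBIC)
b=cv2.resize(d[180:250,240:320],(343,300),interpolation=cv2.INTER_CUBIC)
c=cv2.resize(d[215:315,355:495],(420,300),interpolation=cv2.INTER_CUBIC)
o=np.zeros((600,800,3),np.uint8); o[:300,:536]=a;o[300:,:343]=b;o[300:,343+20:783]=c
cv2.imwrite("pics/crop1.png",o)
for l,p in [("holder block",[("scene",(398,270)),("side",(293,236))]),("pocket",[("scene",(236,260)),("side",(385,263))]),("shelf",[("scene",(240,272)),("side",(384,282))]),("block",[("scene",(424,276)),("side",(281,225))])]:
    print(l,tri(p).round(1))
```

```text
holder block [530.3 182.6   2.3]
pocket [ 575.6 -126.6   52.9]
shelf [ 568.8 -130.4   -3.8]
block [537.9 237.5   7.2]
```

View pics/crop1.png

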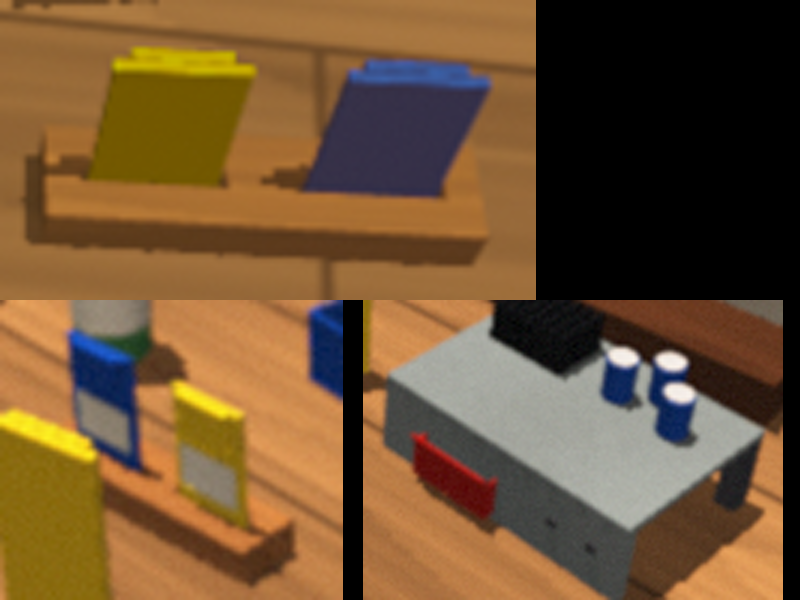

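The crop confirms it: yellow is in the block (crop top-left), backs face +x and cards face the robot. The red lip is at side pixels (372–399, 260–280).

Run:
```python
from h import *
def sh(t,a,b):
    v=b-a; print(t,a.round(1),b.round(1),"mid",((a+b)/2).round(1),"len",np.linalg.norm(v).round(1),"ang",np.degrees(np.arctan2(v[1],v[0])).round(1))
S=lambda u,v:(365+u/4.288,225+v/4.288)
D=lambda u,v:(355+(u-363)/3,215+(v-300)/3)
B=lambda u,v:(240+u/4.288,180+(v-300)/4.288)
sh("block front",onz("scene",S(45,215),26),onz("scene",S(487,240),26))
sh("block left",onz("scene",S(45,130),26),onz("scene",S(45,215),26))
sh("holder top back",onz("scene",S(113,68),111),onz("scene",S(254,75),111))
sh("blue top back",onz("scene",S(347,80),111),onz("scene",S(488,87),111))
sh("holder top side",onz("side",B(175,384),111),onz("side",B(243,418),111))
sh("face top",onz("side",D(388,378),80),onz("side",D(630,528),80))
sh("lip top",onz("side",D(413,436),53),onz("side",D(494,482),53))
s=cv2.imread("pics/scene0.png")
sh("shelf far top edge scene: ",onz("scene",(151,242),80),onz("scene",(281,263),80))
```

```text
block front [559.7 140.7  26. ] [547.1 339.6  26. ] mid [553.4 240.1  26. ] len 199.3 ang 93.6
block left [512.7 138.3  26. ] [559.7 140.7  26. ] mid [536.2 139.5  26. ] len 47.0 ang 2.9
holder top back [536.4 159.  111. ] [532.3 218.7 111. ] mid [534.3 188.8 111. ] len 59.9 ang 94.0
blue top back [529.8 258.  111. ] [525.7 317.3 111. ] mid [527.7 287.6 111. ] len 59.5 ang 94.0
holder top side [525.8 214.8 111. ] [530.  154.2 111. ] mid [527.9 184.5 111. ] len 60.7 ang -86.1
face top [576.8 -47.2  80. ] [ 565.4 -300.6   80. ] mid [ 571.1 -173.9   80. ] len 253.7 ang -92.6
lip top [558.4 -93.1  53. ] [ 560.2 -177.9   53. ] mid [ 559.3 -135.5   53. ] len 84.9 ang -88.7
shelf far top edge scene:  [ 575.4 -290.7   80. ] [590.5 -38.   80. ] mid [ 582.9 -164.4   80. ] len 253.2 ang 86.6
```

```bash
python3 -m jog '[[0.9,-1,0,0,0,-1,1],[0.9,-1,0,0,0,-1,1],[0.9,-1,0,0,0,-1,1],[0.9,-1,0,0,0,-1,1],[0.9,-1,0,0,0,-1,1],[0.9,-1,0,0,0,-1,1],[0.9,-1,0,0,0,-1,1],[0.9,-1,0,0,0,-1,1],[0.9,-1,0,0,0,-1,1],[0.9,-1,0,0,0,-1,1],[0.9,-1,0,0,0,-1,1],[0.9,-1,0,0,0,-1,1]]' 
python3 -m jog '[[0.9,-0.9,0,0,0,-1,1],[0.9,-0.9,0,0,0,-1,1],[0.3,-0.3,0,0,0,-0.7,1],[0,0,0,0,0,0,1],[0,0,0,0,0,0,1]]'
python3 - <<'E'
from h import *
st=bot.read_state(); im=imaging.read_camera("wrist"); cv2.imwrite("pics/w1.png",im)
q=st["tcp_rot"];print(st["tool_pos"],R.from_quat([q[1],q[2],q[3],q[0]]).as_matrix().round(3).tolist())
print("bigs",tri([("scene",(399,222)),("side",(252,257))]),tri([("scene",(333,305)),("side",(340,242))]))
m,Q,o=cam("wrist");print(o,Q.round(3).tolist(),m)
E
```

```text
time_s: 3.85
tool_pos: [463.8, 247.7, 239.9]
tcp_rot: [0.0, 0.595, 0.803, 0.0]
contact_force: [0.4, 1.1, -0.2]
grip_width: 87.1
grip_force: 0.0
time_s: 4.27
tool_pos: [525.9, 185.9, 239.3]
tcp_rot: [-0.0, 0.684, 0.729, -0.0]
contact_force: [-0.5, 0.4, 0.3]
grip_width: 87.2
grip_force: 0.0
[525.85644511 185.85140819 239.3443381 ] [[-0.064, 0.998, -0.001], [0.998, 0.064, 0.0], [0.0, -0.001, -1.0]]
bigs [393.52564607 189.2734137   -4.91111714] [615.83853703  66.74539728  -7.55237415]
[520.48645693 259.01188581 383.67915259] [[0.998, 0.062, 0.017], [0.065, -0.962, -0.267], [0.0, 0.267, -0.964]] {'fx': 426.09514238549286, 'fy': 426.09514238549286, 'cx': 327.40839820583875, 'cy': 241.01386396814252, 'xyz': array([520.48645693, 259.01188581, 383.67915259]), 'attitude': array([0.13475786, 0.99034807, 0.03211959, 0.00439943])}
```

View pics/w1.png

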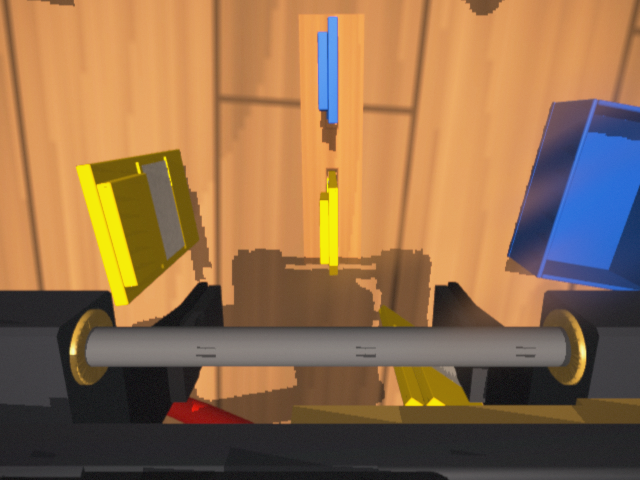

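Wrist view: the yellow top (plate cols 328–338, rib 320–328, rows 172–274) lies between the fingers' columns, with the big look-alike on the left (80–200, 150–300). The remaining correction follows.

Run:
```python
from h import *
for n,p in [("plate far",(333.5,172)),("plate near",(333.5,274)),("rib far L",(320.5,193)),("rib near L",(321,265)),("back far",(338,172)),("back near",(338.5,272)),("rib top/plate",(328,220))]:
    print(n,onz("wrist",p,111).round(1))
im=cv2.imread("pics/w1.png"); h=cv2.cvtColor(im,cv2.COLOR_BGR2HSV)
mk=((h[...,0]>24)&(h[...,0]<34)&(h[...,1]>200)&(h[...,2]>190)).astype(np.uint8); mk[:, :300]=0; mk[:,350:]=0; mk[290:]=0
for r in range(170,280,12):
    c=np.where(mk[r])[0]; print(r,c.min() if len(c) else None,c.max() if len(c) else None)
# big heights
for x in [(125,303),(80,165),(180,150)]: print(onz("wrist",x,140).round())
```

```text
plate far [526.3 229.2 111. ]
plate near [531.  160.6 111. ]
rib far L [518.9 215.3 111. ]
rib near L [522.2 166.5 111. ]
back far [529.2 229.4 111. ]
back near [534.3 162.3 111. ]
rib top/plate [524.9 197.8 111. ]
170 None None
182 327 327
194 329 337
206 320 337
218 320 337
230 320 337
242 320 337
254 320 337
266 None None
278 None None
[403. 144. 140.]
[382. 227. 140.]
[439. 239. 140.]
```

```bash
python3 -m jog '[[0.02,0.1,-1,0,0,0.06,1],[0,0,-1,0,0,0,1],[0,0,-1,0,0,0,1],[0,0,-1,0,0,0,1],[0,0,-0.8,0,0,0,1],[0,0,0,0,0,0,1],[0,0,0,0,0,0,0.35],[0,0,0,0,0,0,0.25]]' 45
python3 -m jog '[[0,0,0,0,0,0,0.2],[0,0,0,0,0,0,0.2],[0,0,0,0,0,0,0],[0,0,0,0,0,0,0],[0,0,0,0,0,0,0],[0,0,0,0,0,0,0],[0,0,0,0,0,0,0]]' 45
```

```text
time_s: 4.98
tool_pos: [526.9, 190.5, 97.3]
tcp_rot: [0.001, 0.681, 0.732, 0.001]
contact_force: [-0.1, 0.1, 0.3]
grip_width: 80.3
grip_force: 0.0
time_s: 5.57
tool_pos: [526.3, 189.3, 95.6]
tcp_rot: [-0.0, 0.682, 0.731, -0.0]
contact_force: [-0.2, 0.4, 0.5]
grip_width: 35.3
grip_force: 0.0
```

```bash
python3 -m jog '[[0,0,0,0,0,0,0],[0,0,0,0,0,0,0],[0,0,0,0,0,0,0],[0,0,0,0,0,0,0],[0,0,0,0,0,0,0],[0,0,0,0,0,0,0],[0,0,0,0,0,0,0],[0,0,0,0,0,0,0]]' 45
```

```text
time_s: 6.23
tool_pos: [526.3, 189.4, 95.5]
tcp_rot: [-0.0, 0.682, 0.731, -0.0]
contact_force: [-0.8, -0.1, -1.1]
grip_width: 11.9
grip_force: 45.0
```

```bash
python3 -m jog '[[0,0,0.5,0,0,0,0],[0,0,1,0,0,0,0],[0,0,1,0,0,0,0],[0,0,1,0,0,0,0],[0,0,1,0,0,0,0],[0,0,1,0,0,0,0],[0,0,0.5,0,0,0,0]]'
python3 -m jog '[[-0.1,-0.9,0,0,0,0,0],[-0.1,-1,0,0,0,-0.2,0],[-0.1,-1,0,0,0,-0.2,0],[-0.1,-1,0,0,0,-0.2,0],[-0.1,-1,0,0,0,-0.2,0],[-0.1,-1,0,0,0,-0.2,0],[-0.1,-1,0,0,0,-0.2,0],[-0.1,-1,0,0,0,-0.2,0],[-0.1,-0.9,0,0,0,0,0],[0,-0.5,0,0,0,0,0],[0,0,0,0,0,0,0],[0,0,0,0,0,0,0]]'
python3 - <<'E'
from h import *
st=bot.read_state(); im=imaging.read_camera("wrist"); cv2.imwrite("pics/w2.png",im)
print([(l,[(np.round(r["pixel"],1).tolist(),round(r["conf"],2)) for r in models.mark_of(l,"wrist")][:3]) for l in ["pocket","shelf","heel","seat"]])
print(st["tool_pos"]); m,Q,o=cam("wrist"); print(o.tolist(),Q.tolist())
E
```

```text
time_s: 6.82
tool_pos: [527.6, 189.8, 280.2]
tcp_rot: [0.002, 0.682, 0.731, 0.002]
contact_force: [0.6, 0.2, -0.5]
grip_width: 12.1
grip_force: 45.0
time_s: 7.82
tool_pos: [499.1, -90.0, 275.4]
tcp_rot: [-0.0, 0.726, 0.687, 0.0]
contact_force: [-0.7, -0.3, -0.3]
grip_width: 11.5
grip_force: 45.0
[('pocket', [([413.1, 247.8], 0.86)]), ('shelf', [([407.1, 237.7], 0.63)]), ('heel', [([450.7, 26.0], 0.7)]), ('seat', [([405.0, 233.5], 0.6)])]
[499.12785788 -90.03598377 275.42454236]
[503.0002481930461, -16.07335562309301, 419.84331983577897] [[0.9986662842607127, -0.04997368461951623, -0.012972414056409403], [-0.05162283329297467, -0.9623216131334763, -0.2669685299412461], [0.000857766697620427, 0.26728214257921046, -0.9636179328419326]]
```

View pics/w2.png

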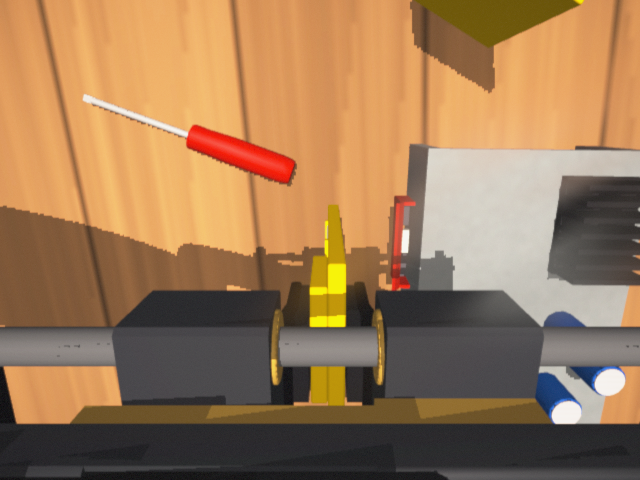

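The pocket shows at (393–412, 197–290) with the white strip at (405,240), and the shelf's face edge is at col ~412–428. I'll enlarge this area.

Run:
```python
from h import *
im=cv2.imread("pics/w2.png")
cv2.imwrite("pics/crop2.png",cv2.resize(im[135:300,370:460],None,fx=3.6,fy=3.6,interpolation=cv2.INTER_CUBIC)) 
print(onz("wrist",(413.1,247.8),45),onz("wrist",(405,240),28))
```

```text
[ 576.10671932 -130.44906072   45.        ] [ 571.68897489 -127.46882332   28.        ]
```

View pics/crop2.png

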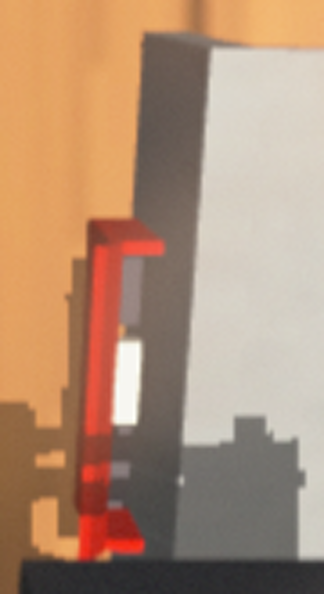

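Run:
```python
from h import *
Q=np.array([[0.9986662842607127,-0.04997368461951623,-0.012972414056409403],[-0.05162283329297467,-0.9623216131334763,-0.2669685299412461],[0.000857766697620427,0.26728214257921046,-0.9636179328419326]]);o=np.array([503.0002481930461,-16.07335562309301,419.84331983577897])
m=imaging.camera_model("wrist")
def z(u,v,h):
    u,v=370+u/3.6,135+v/3.6
    d=Q@np.array([(u-m["cx"])/m["fx"],(v-m["cy"])/m["fy"],1]);return (o+d*(h-o[2])/d[2]).round(1)
for n,a in dict(faceA=(211,46,80),faceB=(173,560,80),stripTR=(141,340,28),stripBR=(139,425,28),stripTL=(118,340,28),endinA=(163,253,45),endoutA_top=(163,240,45),endB=(140,552,45),endB2=(125,510,45),seatR=(140,260,20)).items(): print(n,z(*a))
# held holder in the scene view
im=imaging.read_camera("scene");cv2.imwrite("pics/s2.png",im); im=imaging.read_camera("side");cv2.imwrite("pics/d2.png",im)
for c in ["scene","side","wrist"]: print(c,[(np.round(r["pixel"],1).tolist(),round(r["conf"],2)) for r in models.mark_of("heel",c)])
for c in ["scene","side"]: print(c,proj(c,[[508,-90,186]]))
```

```text
faceA [581.2 -38.9  80. ]
faceB [ 573.6 -158.2   80. ]
stripTR [ 575.7 -117.3   28. ]
stripBR [ 575.1 -140.7   28. ]
stripTL [ 569.6 -117.    28. ]
endinA [578.  -90.9  45. ]
endoutA_top [578.  -87.7  45. ]
endB [ 572.2 -170.1   45. ]
endB2 [ 568.3 -158.2   45. ]
seatR [576.9 -97.5  20. ]
scene [([257.4, 189.5], 0.89), ([397.7, 220.6], 0.8), ([332.3, 304.9], 0.77), ([411.0, 380.7], 0.67)]
side [([344.3, 242.6], 0.79), ([253.3, 254.7], 0.78), ([356.7, 225.9], 0.77)]
wrist [([450.7, 26.0], 0.7)]
scene [[256.69340974 188.20143032]]
side [[359.93622581 225.38641262]]
```

```bash
python3 -m jog '[[0.4,-0.4,-0.8,0,0,0,0],[0.4,-0.4,-0.8,0,0,0,0],[0.4,-0.4,-0.8,0,0,0,0],[0.4,-0.1,-0.8,0,0,-0.05,0],[0,0,-0.5,0,0,0,0],[0,0,-0.4,0,0,0,0],[0,0,0,0,0,0,0],[0,0,0,0,0,0,0],[0,0,0,0,0,0,0]]'
python3 - <<'E'
from h import *
st=bot.read_state()
a=imaging.read_camera("wrist"); b=imaging.read_camera("side")
cv2.imwrite("pics/w3.png",a)
o=np.zeros((480,800,3),np.uint8)
o[:,:400]=cv2.resize(a[120:360,300:500],(400,480),interpolation=cv2.INTER_CUBIC)
o[:,400:]=cv2.resize(b[195:315,330:430],(400,480),interpolation=cv2.INTER_CUBIC)
cv2.imwrite("pics/c3.png",o); print(st["tool_pos"],st["tcp_rot"],st["contact_force"],st["ft_torque"])
E
```

```text
time_s: 9.07
tool_pos: [547.9, -128.7, 153.9]
tcp_rot: [0.001, 0.727, 0.687, 0.0]
contact_force: [0.4, 1.0, 0.3]
grip_width: 11.9
grip_force: 45.0
[ 547.93385181 -128.6895757   153.89353901] [8.65143885e-04 7.26932260e-01 6.86708504e-01 4.14647002e-04] [0.36059663 0.96870602 0.3284265 ] [-0.09881694  0.06315862  0.02808524]
```

View pics/c3.png

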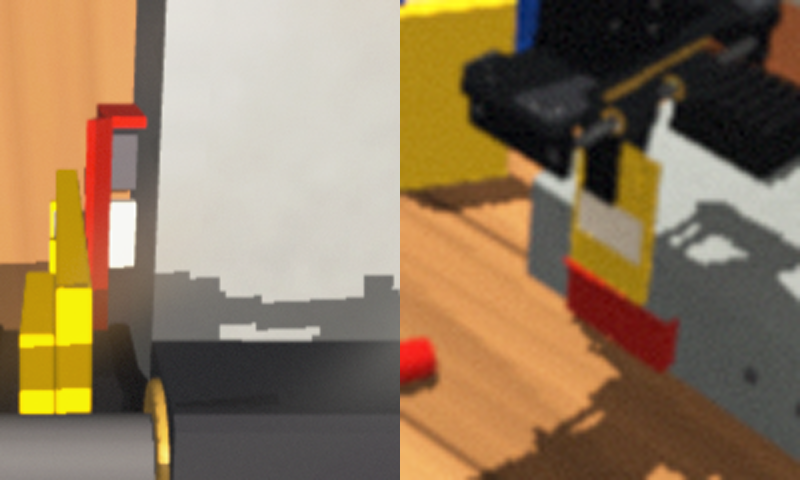

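Holder upright in front of the face at mid-pocket, foot ~10 mm above the lip rim. I'll close in on the face gently.

```bash
python3 -m jog '[[0.2,0,-0.05,0,0,0,0],[0.2,0,0,0,0,0,0],[0.15,0,0,0,0,0,0],[0.05,0,0,0,0,0,0],[0,0,0,0,0,0,0],[0,0,0,0,0,0,0],[0,0,0,0,0,0,0]]'
python3 -m jog '[[0.04,0,0,0,0,0,0],[0,0,0,0,0,0,0],[0,0,0,0,0,0,0]]'
```

```text
time_s: 9.75
tool_pos: [565.1, -128.5, 150.8]
tcp_rot: [-0.0, 0.727, 0.687, -0.0]
contact_force: [0.8, 0.4, -0.9]
grip_width: 11.7
grip_force: 45.0
time_s: 10.0
tool_pos: [566.5, -128.6, 151.1]
tcp_rot: [-0.0, 0.727, 0.687, 0.0]
contact_force: [0.5, 0.1, -1.0]
grip_width: 11.6
grip_force: 45.0
```

```bash
for i in 1; do python3 -m jog '[[0.04,0,0,0,0,0,0],[0,0,0,0,0,0,0],[0,0,0,0,0,0,0]]'; python3 -m jog '[[0.04,0,0,0,0,0,0],[0,0,0,0,0,0,0],[0,0,0,0,0,0,0]]'; python3 -m jog '[[0.03,0,0,0,0,0,0],[0,0,0,0,0,0,0],[0,0,0,0,0,0,0]]'; done; python3 -c "
from h import *
s=bot.read_state();print(s['contact_force'],s['ft_torque'],s['tool_pos'])"
```

```text
time_s: 10.25
tool_pos: [567.7, -128.6, 151.1]
tcp_rot: [0.0, 0.727, 0.687, 0.0]
contact_force: [0.5, 0.4, 0.3]
grip_width: 11.8
grip_force: 45.0
time_s: 10.5
tool_pos: [568.7, -128.5, 150.9]
tcp_rot: [-0.0, 0.727, 0.687, -0.0]
contact_force: [-0.6, 0.1, -0.2]
grip_width: 11.7
grip_force: 45.0
time_s: 10.75
tool_pos: [569.2, -128.5, 150.8]
tcp_rot: [-0.001, 0.727, 0.687, -0.001]
contact_force: [-4.3, 1.5, 0.9]
grip_width: 11.6
grip_force: 45.0
[-4.27991965  1.48931408  0.9460972 ] [-0.09249936  1.073267   -0.09972661] [ 569.16682182 -128.48275874  150.82833666]
```

Contact with the face at the predicted x with 4 N; now I'll slide down.

```bash
python3 -m jog '[[0,0,-0.1,0,0,0,0],[0,0,-0.2,0,0,0,0],[0,0,-0.2,0,0,0,0],[0,0,-0.1,0,0,0,0],[0,0,0,0,0,0,0]]'; python3 -m jog '[[0,0,-0.15,0,0,0,0],[0,0,-0.15,0,0,0,0],[0,0,-0.1,0,0,0,0],[0,0,0,0,0,0,0],[0,0,0,0,0,0,0]]'
```

```text
time_s: 11.17
tool_pos: [569.0, -128.4, 131.8]
tcp_rot: [-0.001, 0.727, 0.687, -0.001]
contact_force: [-4.6, -0.2, -1.5]
grip_width: 11.7
grip_force: 45.0
time_s: 11.58
tool_pos: [569.0, -128.5, 120.3]
tcp_rot: [-0.001, 0.727, 0.687, -0.001]
contact_force: [-5.2, -0.3, -3.6]
grip_width: 11.5
grip_force: 45.0
```

```bash
python3 -m jog '[[0,0,-0.1,0,0,0,0],[0,0,0,0,0,0,0],[0,0,0,0,0,0,0]]'; python3 -m jog '[[0,0,-0.1,0,0,0,0],[0,0,0,0,0,0,0],[0,0,0,0,0,0,0]]';python3 -m jog '[[0,0,-0.1,0,0,0,0],[0,0,0,0,0,0,0],[0,0,0,0,0,0,0]]'
```

```text
time_s: 11.83
tool_pos: [569.0, -128.5, 117.6]
tcp_rot: [-0.001, 0.727, 0.687, -0.001]
contact_force: [-6.7, 0.7, -0.1]
grip_width: 11.7
grip_force: 45.0
time_s: 12.08
tool_pos: [569.0, -128.5, 115.2]
tcp_rot: [-0.001, 0.727, 0.687, -0.001]
contact_force: [-8.0, 1.5, 2.4]
grip_width: 11.4
grip_force: 45.0
time_s: 12.33
tool_pos: [569.0, -128.5, 112.6]
tcp_rot: [-0.001, 0.727, 0.687, -0.001]
contact_force: [-9.3, 1.7, 4.6]
grip_width: 12.2
grip_force: 45.0
```

```bash
python3 -m jog '[[-0.01,0,-0.07,0,0,0,0],[0,0,0,0,0,0,0],[0,0,0,0,0,0,0]]'; python3 -m jog '[[0,0,-0.05,0,0,0,0],[0,0,0,0,0,0,0],[0,0,0,0,0,0,0]]'
```

```text
time_s: 12.58
tool_pos: [569.0, -128.5, 110.9]
tcp_rot: [-0.001, 0.727, 0.687, -0.0]
contact_force: [-8.4, 1.2, 6.0]
grip_width: 11.3
grip_force: 45.0
time_s: 12.83
tool_pos: [569.0, -128.5, 109.7]
tcp_rot: [-0.001, 0.727, 0.687, -0.0]
contact_force: [-9.9, 2.3, 8.0]
grip_width: 11.7
grip_force: 45.0
```

```bash
python3 -m jog '[[-0.01,0,-0.03,0,0,0,0],[0,0,0,0,0,0,0],[0,0,0,0,0,0,0]]'; python3 -m jog '[[0,0,-0.02,0,0,0,0],[0,0,0,0,0,0,0],[0,0,0,0,0,0,0],[0,0,0,0,0,0,0]]'
```

```text
time_s: 13.08
tool_pos: [569.0, -128.5, 109.4]
tcp_rot: [-0.0, 0.727, 0.687, -0.0]
contact_force: [-11.7, 2.8, 10.7]
grip_width: 11.4
grip_force: 45.0
time_s: 13.42
tool_pos: [569.0, -128.5, 109.4]
tcp_rot: [-0.0, 0.727, 0.687, -0.0]
contact_force: [-12.9, 3.3, 15.6]
grip_width: 12.0
grip_force: 45.0
```

```bash
python3 -m jog '[[-0.03,0,0,0,0,0,0],[0,0,0,0,0,0,0],[0,0,0,0,0,0,0],[0,0,0,0,0,0,0],[0,0,0,0,0,0,0]]'
python3 - <<'E'
from h import *
st=bot.read_state()
a=imaging.read_camera("wrist"); b=imaging.read_camera("side")
o=np.zeros((480,800,3),np.uint8)
o[:,:400]=cv2.resize(a[120:360,300:500],(400,480),interpolation=cv2.INTER_CUBIC)
o[:,400:]=cv2.resize(b[195:315,330:430],(400,480),interpolation=cv2.INTER_CUBIC)
cv2.imwrite("pics/c4.png",o); print(st["tool_pos"],st["contact_force"],st["ft_torque"])
E
```

```text
time_s: 13.83
tool_pos: [568.9, -128.5, 109.4]
tcp_rot: [0.0, 0.727, 0.687, 0.0]
contact_force: [-9.0, 2.7, 12.0]
grip_width: 11.5
grip_force: 45.0
[ 568.8807608  -128.52471563  109.41140199] [-9.02164774  2.69465001 12.04896202] [ 0.4035587   1.99941077 -0.18226611]
```

View pics/c4.png

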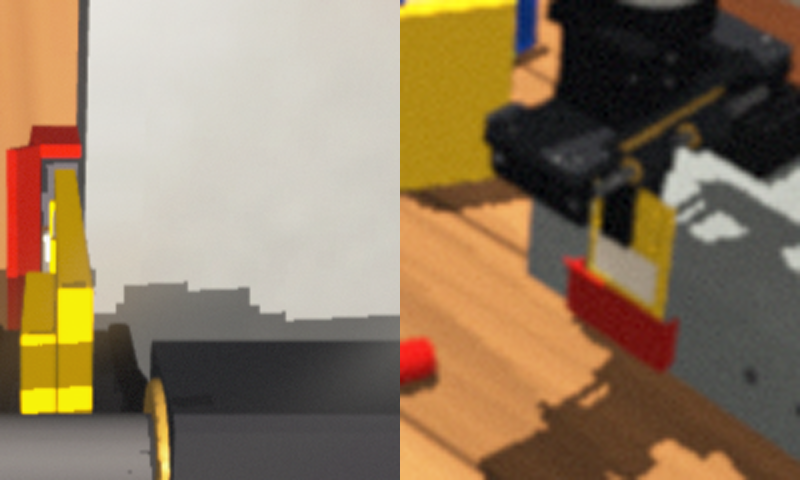

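The holder is in the pocket behind the lip, card out and back on the face, with its foot on the seat (TCP z is steady at 109.4, as computed). I'll add a little push and hand in.

```bash
python3 -m jog '[[0,0,-0.01,0,0,0,0],[0,0,0,0,0,0,0],[0,0,0,0,0,0,0],[0,0,0,0,0,0,0],[0,0,0,0,0,0,0],[0,0,0,0,0,0,0]]' && python3 -c "
from h import *
print(bot.read_state()['contact_force'],bot.hand_in())"
```

```text
time_s: 14.43
tool_pos: [568.9, -128.5, 109.4]
tcp_rot: [0.0, 0.727, 0.687, 0.0]
contact_force: [-9.7, 2.9, 14.4]
grip_width: 11.3
grip_force: 45.0
the job is handed in; nothing more can be done
[-9.71429341  2.9233131  14.37429771] None
```

The yellow holder is seated behind the lip, card side out and back against the shelf face. The arm is still holding it pressed home at about 14 N, and the job was handed in at 14.4 s.

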